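Fold the bit panel down and close the bit case

ROBOT

A 6-joint arm with a two-finger parallel gripper is mounted at the origin on the work surface. World frame = base frame: x ahead of the robot, y to its left, z up, the work surface at z = 0. Lengths are in m, angles in rad, forces in N, time in s.
With the tool pointing down it reaches from about 0.3 to 0.775 m from the base axis. Payload 14.6 kg.
Tool frame: the origin (TCP) lies at the very end of the fingers, on their centre line; the grasp point (between the pads) lies 19 mm behind it (pinch_z is the distance from the TCP to the grasp point, in m); z points along the fingers, y is the line along which they close (so a half turn about z gives the same grasp; the last joint's range is limited). The gripper opens to 85 mm and grips with 20 to 120 N. Pads are 22 mm wide; open, the fingers measure 114 mm over their backs; the gripper's body (76 mm by 85 mm) begins 54 mm behind the grasp point. The pads swing forward as they close: fully open they stand 13 mm farther back than shut.
Start: joints at [-1.288, 0.3, 1.521, -0, 1.321, -0.067], TCP at [0.188, -0.517, 0.231] pointing down, gripper open.
Joint ranges: [-3.03, 3.03], [-0.79, 2.21], [0.23, 2.52], [-1.04, 4.18], [0, 3.07], [-2.55, 2.55]. Speed limits (rad/s): [2.22, 2.22, 2.57, 3.14, 3.14, 3.14].

INTERFACE

Orientations are given as a unit quaternion [x, y, z, w].
In Python, from bench import * gives the robot as it stands.
- The arm moves only by the tool jog_arm, never from a script. Its arguments are lists of equal length, an entry for each row: "dp": the shift along the tool's x, y, z each as a share of 40 mm, from -1 to 1, a list of three; "rot": the turn, a rotation vector about the tool's x, y, z each as a share of 8 degrees, from -1 to 1, a list of three; "grip": the closure, from 0 (fully open) to 1 (shut). In form: {"dp": [[tx, ty, tz], ...], "rot": [[rx, ry, rz], ...], "grip": [grip, ...]}. A call has 1 to 10 rows; each row shifts and turns the commanded pose from where the row before left it, along the tool's axes as they then stand; what a row does not reach is not made up. A row lasts 1/8 s, in which the tool goes at most 62.5 mm and 10.7 degrees, less where a joint would pass 70% of its speed; a pose out of reach is approached as far as the arm can. A call with a number of a shift or a turn outside -1 to 1 is refused whole. A call with a gripper value outside its range is refused whole. The fingers move at their own pace and stop on an object; "newtons" is the grip in N (left out, the last holds). Time passes only in rows, so rows that do not move let the fingers close. It gives the time, the measured TCP pose, the force, the opening and the grip force at its end, in the units of the state.
- sense(): the state, without advancing time (a new reading comes with each control period).
- snapshot(name): name is "scene" or "top"; returns a dict with "color" (400x640x3 uint8, blue, green, red), "fov_y" (degrees; the focal length in pixels is half the picture's height over the tangent of half this angle, whatever the lens; pixels are square), "cx", "cy" (the principal point, pixels), "origin" and "orientation" of the camera in the world. Camera axes: x right, y up, looking along -z (the intrinsics and any distortion apply to the point x, -y, -z); pixel columns grow to the right and rows downward; lengths in m; the calibration is good to about 2 mm. A picture is of the moment at which its call begins. There is no depth.
- hand_in(): hands the job in; it is judged then, once.
The state is a dict: "time": time; "joint_positions": joint angles; "dq": joint speeds; "joint_torque": joint torques, N m; "tcp_pos": TCP position; "eef_rot": TCP orientation; "contact_force": force on the tool from outside, world axes, zero at the start; "ft_torque": the same for the moment, N m; "width": opening from 0.0 (shut) to 1.0 (fully open); "gripper_force": force on a finger pad.
Only numpy, scipy, OpenCV 4.12 (cv2) and the standard library are available. Lean on these libraries where they do the work, as an engineer would, in place of code of your own. Each camera call takes 0.05 s, during which the arm holds its last target. There are 200 camera calls.

TASK

The repair is finished, so close the bit case where it stands: with your fingertips first push the upright bit panel fully down flat into its tray, and only then swing the hinged cover over and press it fully shut, without slamming it. Only push and press: do not pick up, lift or shove the case out of its place, and leave the things around it and the driver inside it alone. Take the hand away when done.

Things in the scene. Friction and masses are not known exactly. Their poses are not given: they have to be found in the camera images.
- case: The bit case: a black plastic open tray 150 mm (its x) by 210 mm (its y) by 50 mm high, walls 5 mm, loose on the table on its own weight of about 1.6 kg. Origin: centre of its underside. Its +x points to the side where the cover is hinged, z up. In the room its +x points roughly to the robot's left, turned up to about half a radian either way.
- cover (a joint): Hinge of the cover, rad: 0 = shut flat on the tray's rim, grows as it opens; it starts between 1.7 and 1.95 (standing up, leaning back a little outwards), stop at 2.05. Stiff friction hinge (0.24 N m): stays where left. A plate 150 mm (from hinge to free edge) by 210 mm by 8 mm thick.
- cover_hinge (a point): Point on the cover's hinge line, middle of the tray's +x rim, 50.5 mm above the case's underside, 75 mm from its centre. Turns with the cover: -x runs from the hinge to the free edge, y along the hinge, z out of the cover's outer face (up when shut). The inner face is at z = 0, the outer face at z = +8 mm of this frame.
- cover_edge (a point): Middle of the cover's free edge, mid-thickness, 150 mm from the hinge; same axes as cover_hinge.
- panel (a joint): Hinge of the bit panel (the flap), rad: 0 = folded down flat inside the tray, grows as it rises; it starts upright between 1.4 and 1.7, stop at 1.8. Friction hinge (0.11 N m): stays where left. A grey plate 115 mm (hinge to free edge) by 185 by 6 mm with two rows of steel bits on the side facing the cover. When down, its upper face is 40 mm above the case's underside.
- panel_hinge (a point): Point on the panel's hinge line, on the case's middle line, at case x = -62 mm (just inside the wall across from the cover's hinge), 34 mm above the case's underside. Turns with the panel: +x from hinge to free edge, y along the hinge, z out of the face that is on top when down (upright it looks away from the cover); that face is at z = +6 mm, the other at 0.
- panel_edge (a point): Middle of the panel's free edge, mid-thickness, 115 mm from the hinge; same axes as panel_hinge.
- driver: Bystander: aluminium bit driver 14 x 75 x 14 mm with a 30 mm steel nose, lying loose on the tray's floor under where the panel folds; the panel clears it. Origin: centre of its underside.
- phone: Bystander: black phone 75 x 152 x 9 mm lying flat beside the case. Origin: centre of its underside.
- meter: Bystander: black hand multimeter 88 x 175 x 38 mm (dial to 49 mm) lying beyond the panel's side of the case. Origin: centre of its underside.
- jar: Bystander: amber glass jar, 38 mm across, 45 mm high, standing on the table on the cover's side of the case. Origin: centre of its underside.
- blower: Bystander: black rubber dust blower, 60 mm across, 130 mm high, standing upright. Origin: centre of its underside.
- cleaner: Bystander: white squeeze bottle, 44 mm across, 128 mm high, standing. Origin: centre of its underside.
- screwdriver: Bystander: screwdriver 150 mm long lying on the table. Origin: under its middle.
- parts_tray: Bystander: clear parts tray 110 x 150 x 25 mm with dividers. Origin: centre of its underside.

How it is judged:
By the outcome, as a careful person would: the job done as asked, in the order asked, and still so for the second after the job is handed in, with the robot touching nothing.
It also fails if it takes over 58 s, if anything falls off the work surface, if the arm or the gripper's body presses on something with over 40 N, if the wrist force passes 120 N, or if a joint passes its speed limit or range.

## Working session

There is one attempt and no reset: what is moved stays moved. The work goes in short steps, Python scripts to look and compute and a tool call to move; the robot and the scene stay as the last step left them, time stands still between calls to the robot, and variables do not carry over. Pictures are saved under pics/ and viewed, at most 10 in all, crops included, and the job is handed in when it is done.

Besides the shell and the picture viewer there is one more tool, called after "Call:" by a JSON object that holds its "fn" and its "kwargs". jog_arm: Moves the arm, as the interface text tells. Its arguments: {"type":"object","properties":{"dp":{"type":"array","items":{"type":"array","items":{"type":"number","minimum":-1,"maximum":1}}},"rot":{"type":"array","items":{"type":"array","items":{"type":"number","minimum":-1,"maximum":1}}},"grip":{"type":"array","items":{"type":"number"}},"newtons":{"type":"number"}},"required":["dp","rot","grip"]}

```bash
mkdir -p pics; ls
python3 - <<'E'
from bench import *
import cv2
for n in("scene","top"):
    s=snapshot(n); cv2.imwrite(f"pics/{n}0.png",s["color"])
    print({k:v for k,v in s.items() if k!="color"})
print(sense())
E
```

```text
pics
{'fov_y': 57.97767943475586, 'cx': 326.88912376459166, 'cy': 198.90114986941833, 'origin': array([ 0.83466039, -0.46434905,  0.82804698]), 'orientation': array([0.30412512, 0.07625603, 0.2270363 , 0.92203441])}
{'fov_y': 43.15788007784347, 'cx': 321.7244666302487, 'cy': 198.67668570228932, 'origin': array([0.36031169, 0.00980194, 1.19758313]), 'orientation': array([ 0.05253703, -0.06157779, -0.70073993,  0.70880998])}
{'time': 0.1, 'joint_positions': array([-1.28758691e+00,  3.00467335e-01,  1.52148596e+00, -1.39539704e-06,
        1.32069362e+00, -6.65926286e-02]), 'dq': array([-0.00082495, -0.00221018, -0.00191096, -0.00082633,  0.00049607,
       -0.00041981]), 'joint_torque': array([ 8.99685438e-04, -5.44373167e+01, -3.62368727e+01, -7.45732632e-05,
        3.04507426e-03,  2.80630269e-05]), 'tcp_pos': array([ 0.18843786, -0.51650514,  0.23076362]), 'eef_rot': array([ 9.84743600e-01,  1.74010818e-01, -5.76530553e-05, -5.23968790e-04]), 'contact_force': array([-0.6719899 , -0.25738277,  0.37429319]), 'ft_torque': array([ 0.01747897, -0.02665608, -0.00914143]), 'gripper_force': 0.0, 'width': 1.004066320694393}
```

View pics/scene0.png

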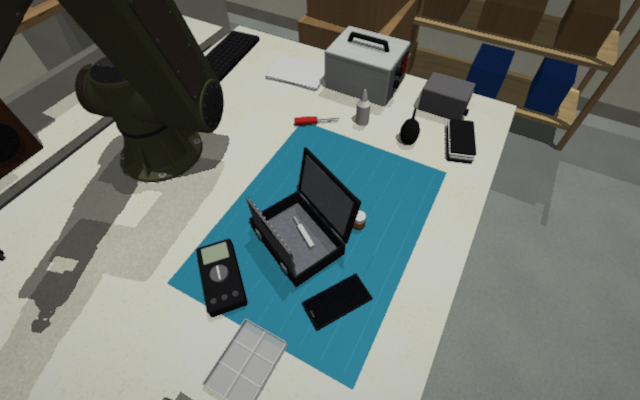

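View pics/top0.png

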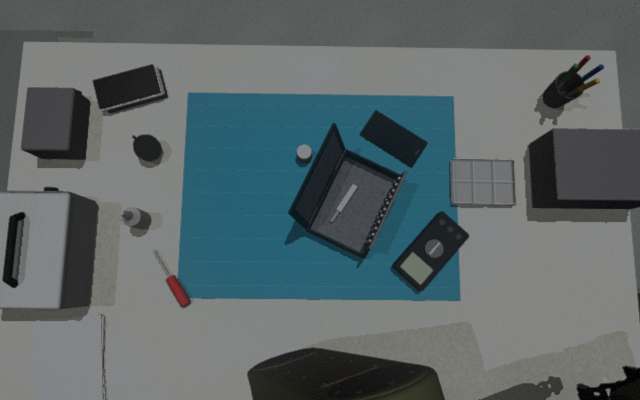

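The scene view shows the case at about (305,220), with the cover up on the far right, the panel up on the left and the meter beyond it at (220,275). In the top view the case is at about (347,200), the phone at (393,138), the jar at (304,153) and the meter at (430,250). I'll zoom in on both.

Run:
```python
import cv2,numpy as np
a=cv2.imread("pics/scene0.png")[140:290,240:370]; b=cv2.imread("pics/top0.png")[115:265,280:410]
f=lambda i:cv2.resize(cv2.convertScaleAbs(i,alpha=2.0,beta=20),None,fx=3,fy=3,interpolation=cv2.INTER_CUBIC)
o=np.hstack([f(a),f(b)])
for k in range(0,o.shape[1],60): cv2.line(o,(k,0),(k,6),(0,0,255),1)
for k in range(0,o.shape[0],60): cv2.line(o,(0,k),(6,k),(0,0,255),1)
cv2.imwrite("pics/crop0.png",o); print(o.shape)
```

```text
(450, 780, 3)
```

View pics/crop0.png

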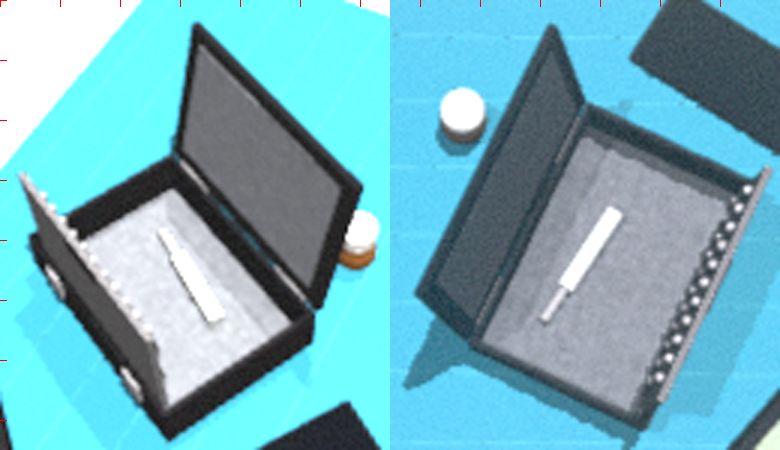

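In the crop, the cover hinge corners are at scene (177,155)/(318,305) and top (587,103)/(472,347). The cover free corners are at scene (197,25)/(360,187) and top (552,25)/(418,293). The panel's top edge runs scene (22,175)-(152,345) and top (770,172)-(662,400).

```bash
cat > geo.py <<'E'
import numpy as np
from scipy.spatial.transform import Rotation as R
CAM={'s':(57.97767943475586,326.88912,198.90115,[0.83466039,-0.46434905,0.82804698],[0.30412512,0.07625603,0.2270363,0.92203441]),
't':(43.15788007784347,321.724467,198.676686,[0.36031169,0.00980194,1.19758313],[0.05253703,-0.06157779,-0.70073993,0.70880998])}
def ray(c,p):
    f,cx,cy,o,q=CAM[c]; F=200/np.tan(np.radians(f/2))
    d=R.from_quat(q).apply([(p[0]-cx)/F,-(p[1]-cy)/F,-1]); return np.array(o),d/np.linalg.norm(d)
def plane(c,p,z):
    o,d=ray(c,p); return o+d*(z-o[2])/d[2]
def tri(ps,pt):
    o1,d1=ray('s',ps);o2,d2=ray('t',pt)
    t=np.linalg.lstsq(np.c_[d1,-d2],o2-o1,rcond=None)[0]
    a,b=o1+t[0]*d1,o2+t[1]*d2; return (a+b)/2,np.linalg.norm(a-b)
S=lambda x,y:(240+x/3-.33,140+y/3-.33)
T=lambda x,y:(280+(x-390)/3-.33,115+y/3-.33)
E
python3 - <<'E'
from geo import *
np.set_printoptions(precision=4,suppress=True)
P={'hf':((177,155),(587,103)),'hn':((318,305),(472,347)),'cf':((197,25),(552,25)),'cn':((360,187),(418,293)),'pA':((22,175),(770,172)),'pB':((152,345),(662,400)),'tn':((168,410),(645,430))}
# scene/top ordering: check residuals both ways
for k,(a,b) in P.items(): print(k,*tri(S(*a),T(*b)))
for a,b in((('hf'),('hn')),('cf','cn'),('pA','pB')):
    print('swap',a,tri(S(*P[a][0]),T(*P[b][1])),tri(S(*P[b][0]),T(*P[a][1])))
for k in('hf','hn','tn'): print(k,plane('s',S(*P[k][0]),.05),plane('t',T(*P[k][1]),.05))
E
```

```text
hf [ 0.5916 -0.0678  0.2452] 0.061109669621902465
hn [ 0.5548  0.0655 -0.2292] 0.12348175899062659
cf [ 0.6037 -0.043   0.3573] 0.0689486153337073
cn [ 0.5776  0.1048 -0.0403] 0.1158925237465444
pA [ 0.5408 -0.1705  0.3072] 0.046557355508683826
pB [ 0.4783 -0.106  -0.1032] 0.08354940860185606
tn [ 0.4687 -0.1024 -0.2683] 0.10321244408707468
swap hf (array([0.4785, 0.0323, 0.0444]), np.float64(0.010250660545478121)) (array([ 0.666 , -0.0555,  0.0587]), np.float64(0.00623939329857784))
swap cf (array([0.4958, 0.0632, 0.194 ]), np.float64(0.0008559776935985025)) (array([ 0.682 , -0.025 ,  0.1959]), np.float64(0.000513774192357016))
swap pA (array([ 0.4299, -0.104 ,  0.1472]), np.float64(0.002064337659367355)) (array([ 0.5944, -0.1821,  0.1402]), np.float64(0.004041624209846809))
hf [0.4846 0.0323 0.05  ] [ 0.6658 -0.0579  0.05  ]
hn [ 0.6664 -0.0487  0.05  ] [0.474  0.0288 0.05  ]
tn [ 0.6045 -0.1858  0.05  ] [ 0.4129 -0.1024  0.05  ]
```

Call:
{"fn": "jog_arm", "kwargs": {"dp": [[0, 0, 0], [0, 0, 0], [0, 0, 0], [0, 0, 0], [0, 0, 0], [0, 0, 0]], "rot": [[0, 0, -0.937], [0, 0, -0.937], [0, 0, -0.937], [0, 0, -0.937], [0, 0, -0.937], [0, 0, -0.937]], "grip": [1, 1, 1, 1, 1, 1]}}

```text
time: 0.85
tcp_pos: [0.1884, -0.5166, 0.231]
eef_rot: [0.842, 0.539, 0.0, -0.0]
contact_force: [-1.0, -0.3, -0.7]
width: -0.001
gripper_force: 0.0
```

Call:
{"fn": "jog_arm", "kwargs": {"dp": [[0.95, 0.3, 0], [0.95, 0.3, 0], [0.95, 0.3, 0], [0.95, 0.3, 0], [0.95, 0.3, 0], [0.95, 0.3, 0], [0.95, 0.3, 0], [0.95, 0.3, 0], [0.95, 0.3, 0], [0.95, 0.3, 0]], "rot": [[0, 0, 0], [0, 0, 0], [0, 0, 0], [0, 0, 0], [0, 0, 0], [0, 0, 0], [0, 0, 0], [0, 0, 0], [0, 0, 0], [0, 0, 0]], "grip": [1, 1, 1, 1, 1, 1, 1, 1, 1, 1]}}

```text
time: 2.1
tcp_pos: [0.4584, -0.2218, 0.2311]
eef_rot: [0.843, 0.537, -0.0, -0.0]
contact_force: [-0.3, -0.6, -0.3]
width: -0.001
gripper_force: 0.0
```

```bash
cat >> geo.py <<'E'
C=np.array([.5405,-.0785,0]); YAW=np.radians(65); RC=R.from_euler('z',YAW)
def st():
    from bench import sense
    s=sense(); p=RC.inv().apply(s['tcp_pos']-C)*1000
    r=R.from_quat(s['eef_rot']).as_matrix()
    print('t %.2f case-mm'%s['time'],p.round(1),'F case',RC.inv().apply(s['contact_force']).round(2),'w %.2f'%s['width'],'tool x yaw %.1f tilt z'%np.degrees(np.arctan2(r[1,0],r[0,0])),r[:,2].round(3))
E
python3 -c "
from geo import *;st()"
```

```text
t 2.10 case-mm [-164.5   13.8  231.1] F case [-0.72  0.03 -0.28] w -0.00 tool x yaw 65.0 tilt z [-0.  0. -1.]
```

Call:
{"fn": "jog_arm", "kwargs": {"dp": [[0.6, 0.17, 0], [0.6, 0.17, 0], [0, 0, 0.6], [0, 0, 0.6], [0, 0, 0.6], [0, 0, 0.6], [0, 0, 0.5], [0, 0, 0]], "rot": [[0, 0, 0], [0, 0, 0], [0, 0, 0], [0, 0, 0], [0, 0, 0], [0, 0, 0], [0, 0, 0], [0, 0, 0]], "grip": [1, 1, 1, 1, 1, 1, 1, 1]}}

```text
time: 3.1
tcp_pos: [0.4896, -0.1848, 0.114]
eef_rot: [0.843, 0.537, -0.001, -0.001]
contact_force: [-0.1, -0.2, 0.0]
width: -0.0
gripper_force: 0.0
```

Run:
```python
from geo import *;st()
from bench import *
import cv2
a=snapshot("scene")["color"][130:300,200:370];b=snapshot("top")["color"][105:275,270:440]
f=lambda i:cv2.resize(cv2.convertScaleAbs(i,alpha=2.0,beta=20),None,fx=2.3,fy=2.3,interpolation=cv2.INTER_CUBIC)
cv2.imwrite("pics/c1.png",np.hstack([f(a),f(b)]))
```

```text
t 3.10 case-mm [-117.9    1.2  114. ] F case [-0.26  0.04  0.04] w -0.00 tool x yaw 65.0 tilt z [-0.003  0.001 -1.   ]
```

View pics/c1.png

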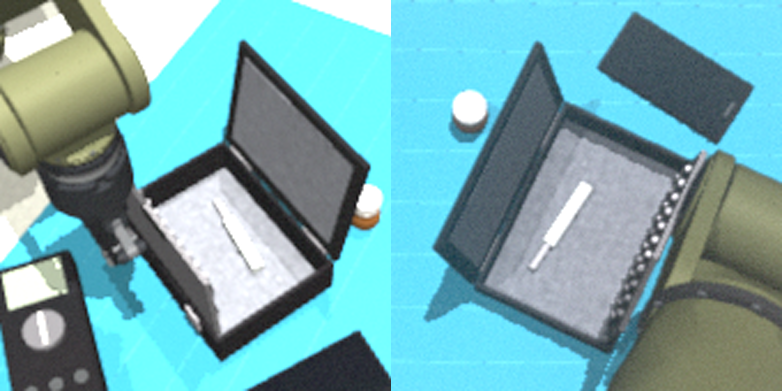

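The finger at crop (125,240) stands just behind the panel's middle, with everything else clear. Now I'll push the panel over.

Call:
{"fn": "jog_arm", "kwargs": {"dp": [[0.2, 0, 0], [0.2, 0, 0], [0.2, 0, 0], [0.2, 0, 0], [0.2, 0, 0], [0.2, 0, 0.05], [0.15, 0, 0.05], [0.2, 0, 0.04], [0.2, 0, 0.05]], "rot": [[0, 0, 0], [0, 0, 0], [0, 0, 0], [0, 0, 0], [0, 0, 0], [0, 0, 0], [0, 0, 0], [0, 0, 0], [0, 0, 0]], "grip": [1, 1, 1, 1, 1, 1, 1, 1, 1]}}

```text
time: 4.32
tcp_pos: [0.52, -0.1213, 0.1074]
eef_rot: [0.843, 0.537, -0.0, -0.0]
contact_force: [0.0, -1.5, -0.8]
width: -0.001
gripper_force: 0.7
```

```bash
python3 -c "
from geo import *;st()"
```

```text
t 4.33 case-mm [-47.4   0.5 107.4] F case [-1.36 -0.65 -0.79] w -0.00 tool x yaw 65.0 tilt z [-0.  0. -1.]
```

Call:
{"fn": "jog_arm", "kwargs": {"dp": [[0.13, 0, 0.08], [0.13, 0, 0.08], [0.16, 0, 0.1], [0.16, 0, 0.1], [0.13, 0, 0.14], [0.13, 0, 0.14], [0.1, 0, 0.16], [0.1, 0, 0.16], [0.07, 0, 0.17], [0.07, 0, 0.17]], "rot": [[0, 0, 0], [0, 0, 0], [0, 0, 0], [0, 0, 0], [0, 0, 0], [0, 0, 0], [0, 0, 0], [0, 0, 0], [0, 0, 0], [0, 0, 0]], "grip": [1, 1, 1, 1, 1, 1, 1, 1, 1, 1]}}

```text
time: 5.58
tcp_pos: [0.5399, -0.0788, 0.0552]
eef_rot: [0.843, 0.537, -0.0, -0.0]
contact_force: [0.3, -1.5, -0.3]
width: -0.001
gripper_force: 0.6
```

```bash
python3 -c "
from geo import *;st()"
```

```text
t 5.58 case-mm [-0.6  0.4 55.2] F case [-1.23 -0.85 -0.28] w -0.00 tool x yaw 65.0 tilt z [-0. -0. -1.]
```

Call:
{"fn": "jog_arm", "kwargs": {"dp": [[0.03, 0, 0.1], [0.03, 0, 0.1], [0.01, 0, 0.08], [0, 0, 0.05], [0, 0, 0.03], [0, 0, 0]], "rot": [[0, 0, 0], [0, 0, 0], [0, 0, 0], [0, 0, 0], [0, 0, 0], [0, 0, 0]], "grip": [1, 1, 1, 1, 1, 1]}}

```text
time: 6.32
tcp_pos: [0.541, -0.0764, 0.0412]
eef_rot: [0.843, 0.537, -0.0, -0.0]
contact_force: [1.1, 0.7, 0.1]
width: -0.002
gripper_force: 0.0
```

Run:
```python
from geo import *;st()
from bench import *
import cv2
a=snapshot("scene")["color"][130:300,200:370];b=snapshot("top")["color"][105:275,270:440]
f=lambda i:cv2.resize(cv2.convertScaleAbs(i,alpha=2.0,beta=20),None,fx=2.3,fy=2.3,interpolation=cv2.INTER_CUBIC)
cv2.imwrite("pics/c2.png",np.hstack([f(a),f(b)]))
```

```text
t 6.33 case-mm [ 2.1  0.5 41.2] F case [ 1.11 -0.65  0.13] w -0.00 tool x yaw 65.0 tilt z [-0. -0. -1.]
```

View pics/c2.png

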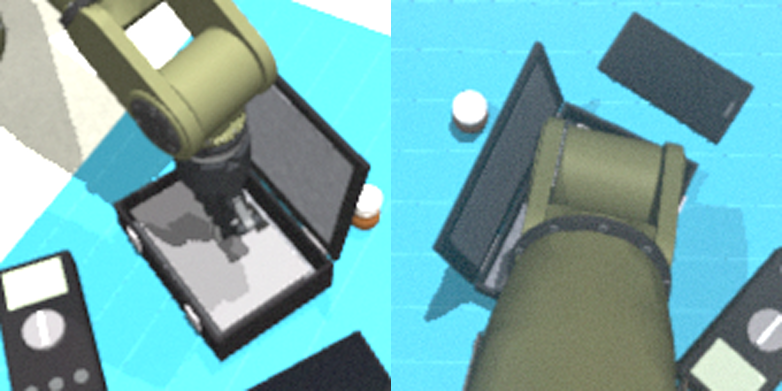

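The panel lies down in the tray under the fingertips at crop (240,245). I'll press to confirm it has seated.

Call:
{"fn": "jog_arm", "kwargs": {"dp": [[0, 0, 0.03], [0, 0, 0.03], [0, 0, 0.02], [0, 0, 0]], "rot": [[0, 0, 0], [0, 0, 0], [0, 0, 0], [0, 0, 0]], "grip": [1, 1, 1, 1]}}

```text
time: 6.92
tcp_pos: [0.5413, -0.0764, 0.0397]
eef_rot: [0.843, 0.537, 0.0, 0.0]
contact_force: [-9.0, 2.7, 23.0]
width: -0.001
gripper_force: 11.3
```

```bash
python3 -c "
from geo import *;st()"
```

```text
t 6.92 case-mm [ 2.2  0.2 39.7] F case [-1.4   9.33 22.96] w -0.00 tool x yaw 65.0 tilt z [ 0.001 -0.    -1.   ]
```

Call:
{"fn": "jog_arm", "kwargs": {"dp": [[0, 0, -0.2], [0, 0, -0.8], [0, 0, -1], [0, 0, -1], [0, 0, -1], [0, 0, -1], [0.8, 0, -0.1], [1, 0, 0], [1, 0, 0], [0.9, 0, 0]], "rot": [[0, 0, 0], [0, 0, 0], [0, 0, 0], [0, 0, 0], [0, 0, 0], [0, 0, 0], [0, 0, 0], [0, 0, 0], [0, 0, 0], [0, 0, 0]], "grip": [1, 1, 1, 1, 1, 1, 1, 1, 1, 1]}}

```text
time: 8.18
tcp_pos: [0.6039, 0.059, 0.242]
eef_rot: [0.843, 0.537, -0.0, -0.0]
contact_force: [-1.0, 0.7, 0.6]
width: -0.0
gripper_force: 0.0
```

Call:
{"fn": "jog_arm", "kwargs": {"dp": [[0.1, 0, 0], [0, 0, 0]], "rot": [[0, 0, 0], [0, 0, 0]], "grip": [1, 1]}}

```text
time: 8.43
tcp_pos: [0.605, 0.0611, 0.2419]
eef_rot: [0.843, 0.538, -0.0, -0.0]
contact_force: [-0.2, -1.2, 0.2]
width: 0.0
gripper_force: 0.0
```

Run:
```python
from geo import *;st()
from bench import *
import cv2
a=snapshot("scene")["color"][110:300,200:390];b=snapshot("top")["color"][85:275,250:440]
f=lambda i:cv2.resize(cv2.convertScaleAbs(i,alpha=2.0,beta=20),None,fx=2.1,fy=2.1,interpolation=cv2.INTER_CUBIC)
cv2.imwrite("pics/c3.png",np.hstack([f(a),f(b)]))
```

```text
t 8.43 case-mm [153.8   0.5 241.9] F case [-1.11 -0.34  0.21] w 0.00 tool x yaw 65.0 tilt z [-0. -0. -1.]
```

View pics/c3.png

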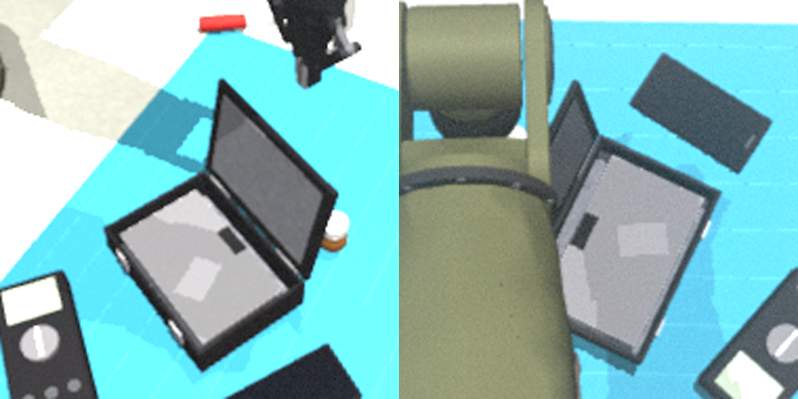

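The panel lies flat in the tray. The hand, with its fingertip at crop (308,80), is outside the cover and above it. Next I'll lower it and push the cover in.

Call:
{"fn": "jog_arm", "kwargs": {"dp": [[0, 0, 0.75], [0, 0, 0.75], [0, 0, 0.75], [0, 0, 0], [-0.2, 0, 0], [-0.2, 0, 0], [-0.2, 0, 0]], "rot": [[0, 0, 0], [0, 0, 0], [0, 0, 0], [0, 0, 0], [0, 0, 0], [0, 0, 0], [0, 0, 0]], "grip": [1, 1, 1, 1, 1, 1, 1]}}

```text
time: 9.4
tcp_pos: [0.5951, 0.0389, 0.153]
eef_rot: [0.843, 0.537, 0.001, 0.0]
contact_force: [-0.6, -0.4, -0.1]
width: -0.002
gripper_force: 0.0
```

```bash
python3 -c "
from geo import *;st()"
```

```text
t 9.40 case-mm [1.295e+02 1.000e-01 1.530e+02] F case [-0.62  0.38 -0.07] w -0.00 tool x yaw 65.0 tilt z [ 0.001 -0.    -1.   ]
```

Call:
{"fn": "jog_arm", "kwargs": {"dp": [[-0.12, 0, 0], [-0.12, 0, 0], [-0.15, 0, 0], [-0.15, 0, 0], [-0.15, 0, 0], [-0.15, 0, 0], [-0.15, 0, 0], [-0.15, 0, 0], [-0.15, 0, 0], [-0.05, 0, 0]], "rot": [[0, 0, 0], [0, 0, 0], [0, 0, 0], [0, 0, 0], [0, 0, 0], [0, 0, 0], [0, 0, 0], [0, 0, 0], [0, 0, 0], [0, 0, 0]], "grip": [1, 1, 1, 1, 1, 1, 1, 1, 1, 1]}}

```text
time: 10.65
tcp_pos: [0.5722, -0.0093, 0.1519]
eef_rot: [0.843, 0.537, -0.0, -0.0]
contact_force: [0.7, 2.9, -2.5]
width: 0.001
gripper_force: 1.0
```

```bash
python3 -c "
from geo import *;st()"
```

```text
t 10.65 case-mm [ 76.2   0.5 151.9] F case [ 2.9   0.63 -2.48] w 0.00 tool x yaw 65.0 tilt z [-0.  0. -1.]
```

Call:
{"fn": "jog_arm", "kwargs": {"dp": [[-0.13, 0, 0.02], [-0.13, 0, 0.02], [-0.13, 0, 0.03], [-0.13, 0, 0.03], [-0.12, 0, 0.05], [-0.12, 0, 0.05], [-0.12, 0, 0.05], [-0.12, 0, 0.05], [-0.11, 0, 0.07], [-0.11, 0, 0.07]], "rot": [[0, 0, 0], [0, 0, 0], [0, 0, 0], [0, 0, 0], [0, 0, 0], [0, 0, 0], [0, 0, 0], [0, 0, 0], [0, 0, 0], [0, 0, 0]], "grip": [1, 1, 1, 1, 1, 1, 1, 1, 1, 1]}}

```text
time: 11.9
tcp_pos: [0.5517, -0.0535, 0.1343]
eef_rot: [0.843, 0.537, -0.0, 0.0]
contact_force: [-0.6, -0.3, 2.0]
width: 0.005
gripper_force: 1.0
```

```bash
python3 -c "
from geo import *;st()"
```

```text
t 11.90 case-mm [ 27.4   0.4 134.3] F case [-0.52  0.38  2.04] w 0.00 tool x yaw 65.0 tilt z [-0. -0. -1.]
```

Call:
{"fn": "jog_arm", "kwargs": {"dp": [[-0.11, 0, 0.08], [-0.11, 0, 0.08], [-0.09, 0, 0.09], [-0.09, 0, 0.09], [-0.09, 0, 0.09], [-0.09, 0, 0.09], [-0.07, 0, 0.11], [-0.07, 0, 0.11], [-0.07, 0, 0.11], [-0.07, 0, 0.11]], "rot": [[0, 0, 0], [0, 0, 0], [0, 0, 0], [0, 0, 0], [0, 0, 0], [0, 0, 0], [0, 0, 0], [0, 0, 0], [0, 0, 0], [0, 0, 0]], "grip": [1, 1, 1, 1, 1, 1, 1, 1, 1, 1]}}

```text
time: 13.15
tcp_pos: [0.5372, -0.0844, 0.0957]
eef_rot: [0.843, 0.537, 0.0, -0.0]
contact_force: [1.0, 2.0, 0.9]
width: -0.003
gripper_force: 0.7
```

```bash
python3 -c "
from geo import *;st()"
```

```text
t 13.15 case-mm [-6.7  0.5 95.7] F case [ 2.2  -0.07  0.9 ] w -0.00 tool x yaw 65.0 tilt z [-0.  0. -1.]
```

Call:
{"fn": "jog_arm", "kwargs": {"dp": [[-0.05, 0, 0.11], [-0.05, 0, 0.11], [-0.04, 0, 0.11], [-0.04, 0, 0.1], [-0.03, 0, 0.1], [-0.02, 0, 0.09], [-0.02, 0, 0.07], [-0.01, 0, 0.06], [0, 0, 0.05], [0, 0, 0.05]], "rot": [[0, 0, 0], [0, 0, 0], [0, 0, 0], [0, 0, 0], [0, 0, 0], [0, 0, 0], [0, 0, 0], [0, 0, 0], [0, 0, 0], [0, 0, 0]], "grip": [1, 1, 1, 1, 1, 1, 1, 1, 1, 1]}}

```text
time: 14.4
tcp_pos: [0.5329, -0.0939, 0.062]
eef_rot: [0.843, 0.537, -0.0, 0.0]
contact_force: [-0.2, -1.0, 2.3]
width: 0.003
gripper_force: 0.7
```

```bash
python3 -c "
from geo import *;st()"
```

```text
t 14.40 case-mm [-17.2   0.4  62. ] F case [-1.   -0.26  2.32] w 0.00 tool x yaw 65.0 tilt z [-0. -0. -1.]
```

Call:
{"fn": "jog_arm", "kwargs": {"dp": [[0, 0, 0.05], [0, 0, 0.04], [0, 0, 0.02], [0, 0, 0]], "rot": [[0, 0, 0], [0, 0, 0], [0, 0, 0], [0, 0, 0]], "grip": [1, 1, 1, 1]}}

```text
time: 14.9
tcp_pos: [0.533, -0.0939, 0.0585]
eef_rot: [0.843, 0.537, 0.0, 0.0]
contact_force: [-5.7, 0.2, 11.7]
width: 0.0
gripper_force: 5.9
```

```bash
python3 -c "
from geo import *;st()"
```

```text
t 14.90 case-mm [-17.1   0.3  58.5] F case [-2.2   5.23 11.72] w 0.00 tool x yaw 65.0 tilt z [ 0. -0. -1.]
```

The tip is at 58.5 mm, which is exactly the height of the shut cover's outer face. I'll press a little more, then withdraw.

Call:
{"fn": "jog_arm", "kwargs": {"dp": [[0, 0, 0.02], [0, 0, 0], [0, 0, -0.1], [0, 0, -0.4], [0, 0, -1], [0, 0, -1], [0, 0, -1], [0, 0, -1], [-1, 0, -0.5], [-1, 0, 0]], "rot": [[0, 0, 0], [0, 0, 0], [0, 0, 0], [0, 0, 0], [0, 0, 0], [0, 0, 0], [0, 0, 0], [0, 0, 0], [0, 0, 0], [0, 0, 0]], "grip": [1, 1, 1, 1, 1, 1, 1, 1, 1, 1]}}

```text
time: 16.15
tcp_pos: [0.4991, -0.167, 0.2595]
eef_rot: [0.843, 0.538, 0.001, 0.001]
contact_force: [-0.2, -0.6, -0.5]
width: -0.001
gripper_force: 0.0
```

Call:
{"fn": "jog_arm", "kwargs": {"dp": [[-1, 0, 0], [-1, 0, 0], [-1, 0, 0], [-1, 0, 0], [0, 0, 0], [0, 0, 0]], "rot": [[0, 0, 0], [0, 0, 0], [0, 0, 0], [0, 0, 0], [0, 0, 0], [0, 0, 0]], "grip": [1, 1, 1, 1, 1, 1]}}

```text
time: 16.9
tcp_pos: [0.4317, -0.311, 0.2574]
eef_rot: [0.843, 0.537, 0.0, 0.0]
contact_force: [1.1, 0.3, 0.2]
width: -0.002
gripper_force: 0.0
```

Run:
```python
from geo import *;st()
from bench import *
import cv2
a=snapshot("scene")["color"][110:300,200:390];b=snapshot("top")["color"][85:275,250:440]
f=lambda i:cv2.resize(cv2.convertScaleAbs(i,alpha=2.0,beta=20),None,fx=2.1,fy=2.1,interpolation=cv2.INTER_CUBIC)
cv2.imwrite("pics/c4.png",np.hstack([f(a),f(b)]))
```

```text
t 16.90 case-mm [-256.7    0.4  257.4] F case [ 0.69 -0.86  0.17] w -0.00 tool x yaw 65.0 tilt z [ 0. -0. -1.]
```

View pics/c4.png

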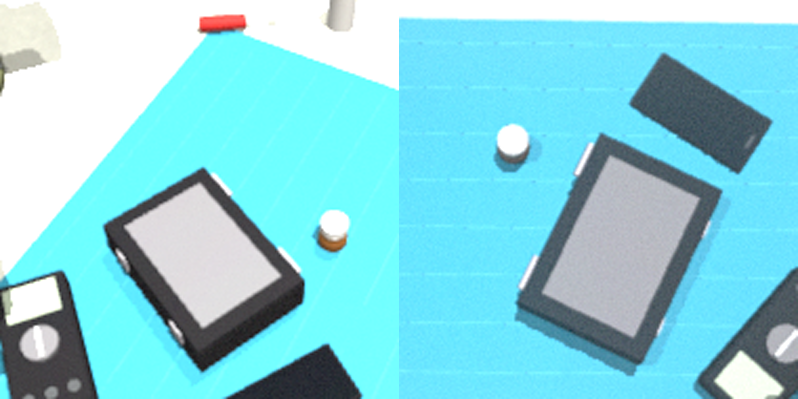

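The case is shut flat and its corners are at the same pixels as before, e.g. crop (202,368) and (107,228). The jar, phone and meter haven't moved and the hand is clear, so I'm handing in.

```bash
python3 -c "
from bench import *
print(hand_in())"
```

```text
the job is handed in; nothing more can be done
None
```

The panel was pushed flat first and then the cover pressed shut gently. The case did not visibly move, nothing around it was disturbed, the hand is clear and the job is handed in.

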